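# Hang the dial gauge on the sliding hook in the instrument cabinet

## Robot

A 6-joint arm with a two-finger parallel gripper is mounted at the origin on a cart in front of the work surface, level with it; the furniture and walls round the work are solid. World frame = base frame: x ahead of the robot, y to its left, z up, the work surface at z = 0. Lengths are in m, angles in degrees, forces in N, time in s.
With the tool pointing down it reaches from about 0.4 to 0.825 m from the base axis. Payload 7 kg.
Tool frame: the origin (TCP) lies at the very end of the fingers, on their centre line; the grasp point (between the pads) lies hold_point_z behind it (hold_point_z is the distance from the TCP to the grasp point, in m); z points along the fingers, y is the direction in which the jaws open and shut (so a half turn about z gives the same grasp; the last joint's range is limited). The gripper opens to 88 mm and grips with 3 to 60 N. Pads are 19 mm wide; open, the fingers measure 130 mm over their backs; the gripper's body (78 mm by 193 mm) begins 47 mm behind the grasp point.
Start: joints at [-55.858, 20.546, 0.682, 0, -70.136, -16.507], TCP at [0.204, -0.643, 0.227] pointing down, gripper open.
Joint ranges: [-176.03, 176.03], [-82.01, 121.73], [-58.28, 71.71], [-173.87, 95.51], [-174.79, -0.11], [-173.66, 173.66]. Speed limits (degrees/s): [136.94, 136.94, 172.46, 180, 180, 180].

## Interface

Orientations are given as [roll, pitch, yaw] about the fixed x, y, z axes, in that order (R = Rz(yaw) Ry(pitch) Rx(roll)).
In Python, from plant import get_obs, snapshot, close_job, hold_point_z gives the robot as it stands. The module is installed in compiled form; this text tells all that it offers.
- The arm moves only by the tool jog_arm, never from a script. Its argument "commands" is a list of rows, each a list of 4 numbers: the shift along the world's x, y, z in mm, then the turn about the world's z in degrees. In form: [[x, y, z, turn], ...]. A call has exactly 10 rows; each row shifts and turns the commanded pose from where the row before left it; what a row does not reach is not made up. A row lasts 1/12 s, in which the tool goes at most 41.7 mm and 7.16 degrees, less where a joint would pass 70% of its speed; a pose out of reach is approached as far as the arm can. A call is refused whole if a number of a shift passes 41.7 or a number of a turn 7.16, either way. A call with a gripper value outside its range is refused whole. "fingers" is the finger opening in mm, from 0 to 87.6, set as the call begins (left out, the last holds). The fingers move at their own pace and stop on an object; the grip force is fixed at half the most. Time passes only in rows, so rows that do not move let the fingers close, or fill a call up. It gives the time, the measured TCP pose, the force and the opening at its end, in the units of the state.
- get_obs(): the state, without advancing time (a new reading comes with each control period).
- snapshot(name): name is "side" or "top" or "wrist"; returns a dict with "image" (480x640x3 uint8, red, green, blue), "fov_y" (degrees; the focal length in pixels is half the picture's height over the tangent of half this angle, whatever the lens; pixels are square), "cx", "cy" (the principal point, pixels), "rvec" (rotation vector, rad) and "tvec" (3), from world to camera coordinates, as OpenCV has them; the wrist camera has in their place "mount" (4x4, takes a point from camera to tool coordinates, whose origin is the TCP and whose axes are the flange's). Camera axes: x right, y down, z forward; pixel columns grow to the right and rows downward; lengths in m; the calibration is good to about 2 mm. A picture is of the moment at which its call begins: read the wrist's pose just before it. There is no depth.
- close_job(): hands the job in, once; it reports no verdict.
The state is a dict: "clock": time; "joint_pos": joint angles; "qvel": joint speeds; "tau": joint torques, N m; "tool_pos": TCP position; "orientation": TCP orientation; "force": force on the tool from outside, world axes, zero at the start; "moment": the same for the moment, N m; "opening": finger opening in m.
Only numpy, scipy, OpenCV 4.12 (cv2) and the standard library are available. Lean on these libraries where they do the work, as an engineer would, in place of code of your own. Each camera call takes 0.05 s, during which the arm holds its last target.

## Task

Pick up the dial gauge by its square grip, pass it down through the narrow opening in the roof of the small white cabinet without the gauge or the gripper touching the cabinet, and hang its wire loop on the hook inside. Then press the hung gauge down until the stiff sliding hook is fully down at its lower stop, gently - the hook must never be loaded with more than 24 N - and let go, leaving the gauge hanging freely and upright. Leave the timer, the scissors and the sample cup where they are.

Things in the scene. Friction and masses are not known exactly. Their poses are not given: they have to be found in the camera images.
- cabinet: Small white bench cabinet, fixed, perhaps turned: 138 (x) x 150 (y) x 158 mm high. Origin on the underside; x from its front (window, to the robot) to its back, z up. Shell x -68..+70, y -75..+75 mm. Roof z 152..158 mm with the opening x -36..+46, y -30..+30 mm, the only way in. Front window y -45..+45, z 20..112 mm, for looking only. Floor 6 mm.
- opening (a point): Centre of the roof opening at the roof's top (cabinet frame 5, 0, 158 mm), axes as the cabinet's; the opening is 82 mm along x and 60 mm along y, with a thin flat aluminium trim.
- hook_mean (a point): Point fixed in the cabinet (its frame 32, 0, 126 mm): on the axis of the hook's bar, mid-seat, for hook fully raised and rail at mean height. The rail sits up to 10 mm higher or lower; this is not measured, find it by feel. Bar: 6 mm round steel, level along cabinet x at y 0, from the carriage's front face (x 46 mm) to an upturned lip (x 14..20 mm). The loop seats at x 20..46 mm.
- hook_lip (a point): Point fixed in the cabinet (its frame 17, 0, 133 mm), same condition as hook_mean: centre of the lip's rounded tip; the lip's top is 10 mm above the bar's axis. The hook's carriage, 24 mm wide and 26 mm high, centred on the bar's height, x 46..58 mm, runs on a vertical rail on the back wall.
- hook (a joint): Slide of the hook down its rail, m: 0 raised, 0.018 at its hard lower stop; starts at 0 to 0.006. About 5 N of friction and 30 N s/m of damping, no spring: stays where left, the gauge's weight alone does not move it. Height of the bar's axis = that of hook_mean + unknown rail offset (-10..+10 mm) - joint value.
- gauge_center (a point): Dial gauge, standing upright, half-way up (93.5 mm above its underside); x from dial face to back, y width, z up. 187 mm tall, 160 to 240 g. From below: foot 30 (x) x 44 (y) x 8 mm; round dial housing 24 mm deep, 37 mm across, to 41 mm; upright loop of 6 mm wire in the y-z plane, 36 mm wide, 38 to 87 mm; 8 mm stem; black square grip 153 to 187 mm.
- gauge_grip (a point): Centre of the gauge's black grip, 22 x 22 mm and 34 mm high, on its axis 170 mm above the underside; gauge axes.
- gauge_bail (a point): Underside of the loop's peak, which rests on the hook's bar: on the gauge's axis, 80.5 mm above the underside, 89.5 mm below the grip's centre. The loop's free window below it is 40 mm high at the middle (down to 41 mm) and 18 mm wide at the bottom, 24 mm at most, its top a shallow upside-down V. Gauge axes.
- timer: Bystander: flat white kitchen timer with buttons, 62 x 62 x 17 mm, origin under its centre.
- scissors: Bystander: scissors lying flat, 92 x 112 x 9 mm, origin under the centre.
- sample_cup: Bystander: round lidded sample cup, 52 mm across, 50 mm high, origin under its centre.
Mind the look-alikes: they are no part of the job. There is more than one size of the cabinet; the one meant has the size given above.

How it is judged:
By the outcome, as a careful person would: the job done as asked, in the order asked, and still so for the second after the job is handed in, with the robot touching nothing.
It also fails if it takes over 51 s, if anything falls off the work surface, if the arm or the gripper's body presses on something with over 40 N, if the wrist force passes 120 N, or if a joint passes its speed limit or range.

## Working session

There is one attempt and no reset: what is moved stays moved. The work goes in short steps, Python scripts to look and compute and a tool call to move; the robot and the scene stay as the last step left them, time stands still between calls to the robot, and variables do not carry over. Pictures are saved under pics/ and viewed, and the job is handed in when it is done.

Besides the shell and the picture viewer there is one more tool, called after "Call:" as name(argument=value, ...), one argument or row to a line, values as JSON. jog_arm: Moves the arm, as the interface text tells. Its arguments: {"type":"object","properties":{"commands":{"type":"array","items":{"type":"array","items":{"type":"number"}}},"fingers":{"type":"number"}},"required":["commands"]}

```bash
mkdir -p pics; ls; cat > h.py <<'E'
import numpy as np,cv2,pickle
from plant import get_obs,snapshot,close_job,hold_point_z
def snap(n,f):
    o=get_obs(); s=snapshot(n); cv2.imwrite('pics/%s.png'%f,s['image'][:,:,::-1]); pickle.dump((o,s),open('pics/%s.pkl'%f,'wb')); return o,s
E
python3 - <<'E'
from h import *
print(get_obs(), hold_point_z if not callable(hold_point_z) else hold_point_z())
for n in ['side','top','wrist']:
    o,s=snap(n,n+'0'); print({k:v for k,v in s.items() if k!='image'})
E
```

```text
pics
{'clock': 0.0, 'joint_pos': array([-5.58591636e+01,  2.05905810e+01,  6.32353466e-01, -2.14260101e-02,
       -7.01366953e+01, -1.65052591e+01]), 'qvel': array([-0.00942705,  0.10595646, -0.03947444,  0.00884673, -0.01954023,
       -0.01978655]), 'tau': array([ 1.49039308e-03, -5.82712018e+01,  2.93055385e+01,  6.99716359e+00,
        6.83041246e-03, -1.23744012e-04]), 'tool_pos': array([ 0.20430123, -0.64280191,  0.22561745]), 'orientation': array([ 1.79903266e+02, -7.65891746e-03, -1.62371713e+02]), 'force': array([ 0.21340657,  0.5140089 , -0.3633931 ]), 'moment': array([0.01919313, 0.00790953, 0.00646817]), 'opening': 0.08743892711855894} 0.0188
{'fov_y': 47.91115142167281, 'cx': 312.5496462488817, 'cy': 241.35046580997113, 'rvec': array([ 2.26712095,  0.0844641 , -0.00629178]), 'tvec': array([-0.57330956,  0.01985502,  1.16505846])}
{'fov_y': 53.458109498868325, 'cx': 320.0950555155467, 'cy': 230.02991889539112, 'rvec': array([ 2.11748177, -2.11932056,  0.1911477 ]), 'tvec': array([-0.05034006,  0.59730221,  1.02711691])}
{'fov_y': 61.146736597471744, 'cx': 324.2172207407444, 'cy': 235.30279984661283, 'mount': array([[ 4.56915599e-04, -9.51048430e-01, -3.09041544e-01,
         8.52867092e-02],
       [ 9.99999893e-01,  4.58696644e-04,  6.68933599e-05,
         8.16100000e-04],
       [ 7.81374940e-05, -3.09041541e-01,  9.51048537e-01,
        -1.58282828e-01],
       [ 0.00000000e+00,  0.00000000e+00,  0.00000000e+00,
         1.00000000e+00]])}
```

View pics/side0.png

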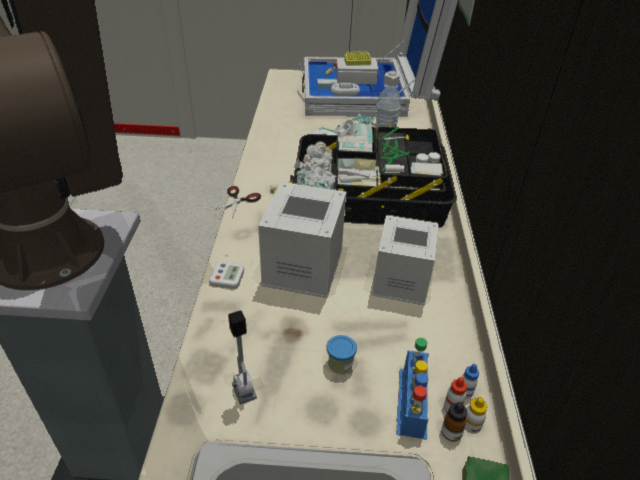

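View pics/top0.png

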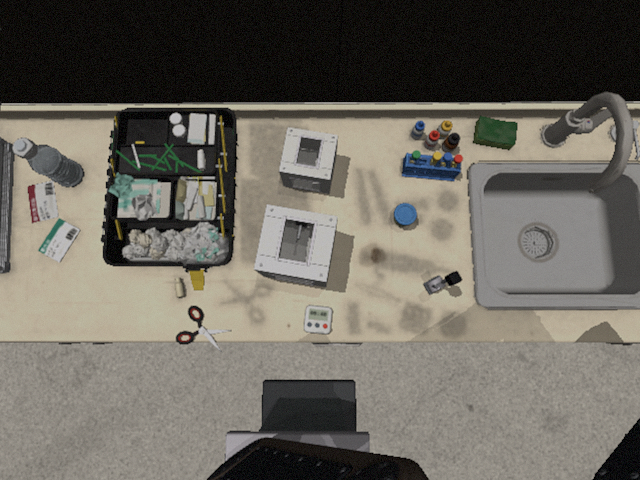

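View pics/wrist0.png

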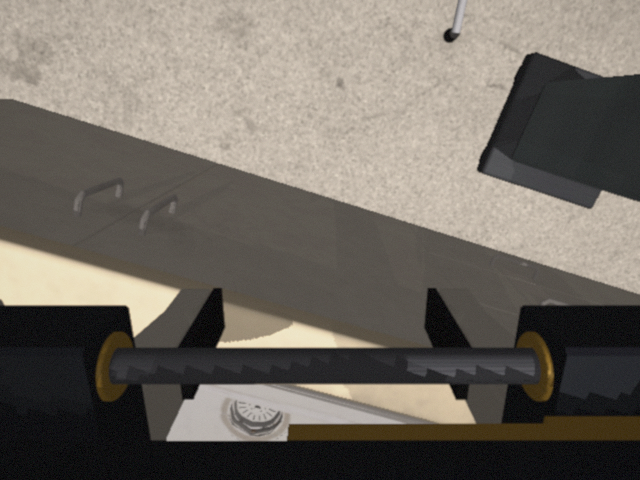

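```bash
python3 - <<'E'
import cv2
t=cv2.imread('pics/top0.png'); s=cv2.imread('pics/side0.png')
cv2.imwrite('pics/t_a.png',cv2.resize(t[190:300,240:350],None,fx=5,fy=5,interpolation=cv2.INTER_CUBIC))
cv2.imwrite('pics/t_b.png',cv2.resize(t[250:310,400:480],None,fx=8,fy=8,interpolation=cv2.INTER_CUBIC))
cv2.imwrite('pics/s_a.png',cv2.resize(s[175:300,245:365],None,fx=4.6,fy=4.6,interpolation=cv2.INTER_CUBIC))
cv2.imwrite('pics/s_b.png',cv2.resize(s[300:415,200:300],None,fx=5,fy=5,interpolation=cv2.INTER_CUBIC))
E
```

```text
(no output)
```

View pics/t_a.png

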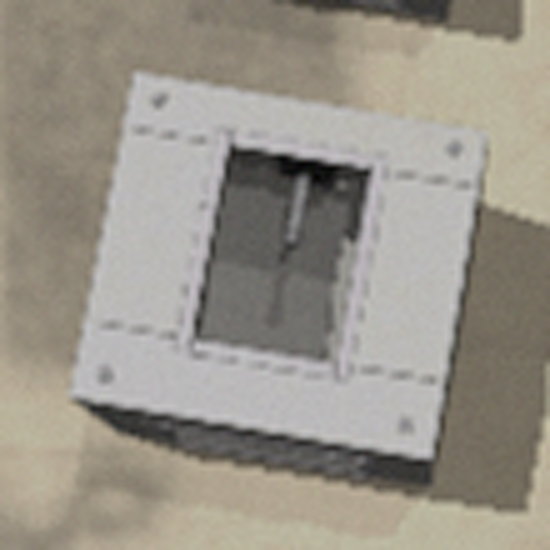

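View pics/t_b.png

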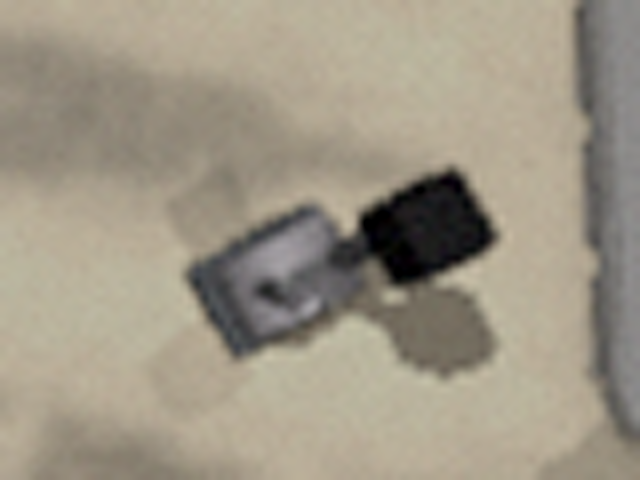

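View pics/s_a.png

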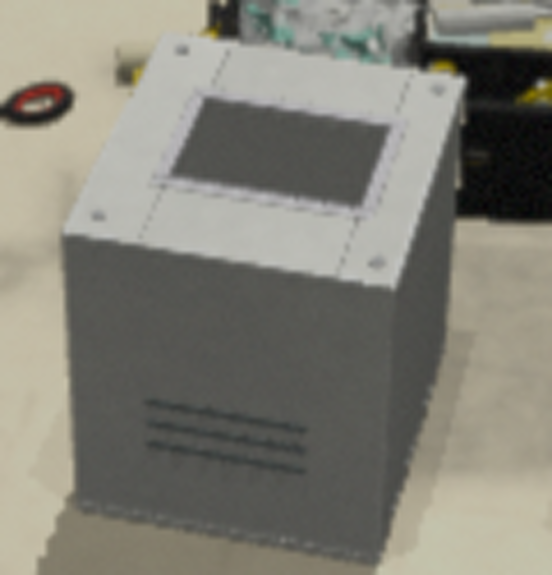

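View pics/s_b.png

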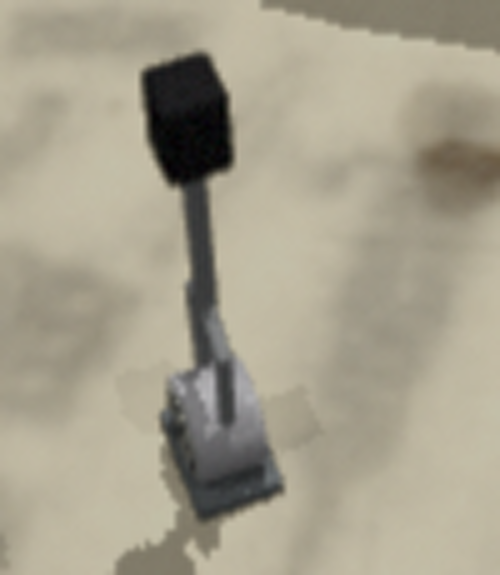

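```bash
cat >> h.py <<'E'
from scipy.optimize import least_squares
def load(f): return pickle.load(open('pics/%s.pkl'%f,'rb'))
def cam(f):
    o,s=load(f); f_=240/np.tan(np.radians(s['fov_y']/2))
    K=np.array([[f_,0,s['cx']],[0,f_,s['cy']],[0,0,1.]])
    if 'mount' in s:
        r,p,y=np.radians(o['orientation'])
        from scipy.spatial.transform import Rotation as Rn
        T=np.eye(4);T[:3,:3]=Rn.from_euler('xyz',o['orientation'],degrees=True).as_matrix();T[:3,3]=o['tool_pos']
        M=np.linalg.inv(T@s['mount']); return K,cv2.Rodrigues(M[:3,:3])[0],M[:3,3]
    return K,s['rvec'],s['tvec']
def proj(f,P):
    K,r,t=cam(f); return cv2.projectPoints(np.array(P,float).reshape(-1,3),np.array(r,float),np.array(t,float),K,None)[0].reshape(-1,2)
def body(p,P):
    x,y,a=p; c,s=np.cos(a),np.sin(a); P=np.array(P,float)
    return np.c_[x+c*P[:,0]-s*P[:,1],y+s*P[:,0]+c*P[:,1],P[:,2]]
def fit(views,p0):
    # views: list (file, P, pix)
    fun=lambda p:np.concatenate([(proj(f,body(p,P))-np.array(px)).ravel() for f,P,px in views])
    return least_squares(fun,p0)
def crop(px,x0,y0,k): return (np.array(px,float)+.5)/k-.5+[x0,y0]
E
python3 - <<'E'
from h import *
z=.158
P=[[.070,.075,z],[.070,-.075,z],[-.068,-.075,z],[-.068,.075,z]]
t=crop([(135,72),(487,131),(432,460),(72,400)],240,190,5)
Ps=[[-.068,.075,z],[.070,.075,z],[.070,-.075,z],[-.068,-.075,z],[-.068,-.075,0],[.07,-.075,0]]
s=crop([(163,37),(465,80),(392,288),(65,236),(75,510),(378,565)],245,175,4.6)
for v in ([('top0',P,t)],[('side0',Ps,s)],[('top0',P,t),('side0',Ps,s)]):
    r=fit(v,[.6,.05,-.16]);print(r.x[:2],np.degrees(r.x[2]),r.fun.round(1))
# gauge
g=.187
Pf=[[-.015,.022,.008],[-.015,-.022,.008],[.015,.022,.008]]
# top: foot pts (190,270)=? 
tf=crop([(190,270),(315,205),(240,355)],400,250,8)
# (190,270): image left/up -> +y, +x
Pt=[[.015,.022,.008],[.015,-.022,.008],[-.015,.022,.008]]
Sf=crop([(167,430),(283,490),(207,520)],200,300,5)
# side grip top
r=fit([('top0',Pt,tf)],[.5,-.3,.5]);print(r.x[:2],np.degrees(r.x[2]),r.fun.round(1))
p=r.x
h=.011
Gt=[[a*h,b*h,zz] for zz in(.187,.153) for a in(-1,1) for b in(-1,1)]
Fo=[[a*.015,b*.022,.0] for a in(-1,1) for b in(-1,1)]
for f,x0,y0,k in(('top0',400,250,8),('side0',200,300,5)):
    q=(proj(f,body(p,Gt+Fo))-[x0,y0]+.5)*k-.5;print(f,q.round(0).tolist())
E
```

```text
[ 0.55136197 -0.00199208] -9.610772538347145 [-0.4  0.1  0.4 -0.1  0.5  0.1 -0.5 -0.2]
[ 0.55299664 -0.0050104 ] -9.60109312341165 [-0.2 -1.3  0.3 -0.6  0.9  0.2 -1.2 -0.8 -0.1  0.7  0.4  1.1]
[ 0.55231466 -0.00318275] -9.529540715107297 [ 0.2 -0.3  1.  -0.6  1.1 -0.4  0.1 -0.6 -0.5 -1.8 -0.1 -1.1  0.7 -0.5
 -1.4 -1.4 -0.3  0.1  0.1  0.4]
[ 0.47713698 -0.31580394] 27.23471472443894 [-0.3 -0.1  0.5 -0.7 -0.2  0.8]
top0 [[507.0, 244.0], [429.0, 286.0], [462.0, 164.0], [384.0, 206.0], [469.0, 256.0], [393.0, 296.0], [425.0, 178.0], [349.0, 218.0], [364.0, 293.0], [233.0, 363.0], [313.0, 202.0], [182.0, 271.0]]
side0 [[153.0, 113.0], [131.0, 61.0], [226.0, 91.0], [203.0, 40.0], [161.0, 190.0], [140.0, 138.0], [232.0, 168.0], [210.0, 116.0], [193.0, 521.0], [153.0, 417.0], [280.0, 491.0], [238.0, 389.0]]
```

Call:
jog_arm(
  commands=[
    [24,28,5,0.9],
    [24,28,5,0.9],
    [24,28,5,0.9],
    [24,28,5,0.9],
    [24,28,5,0.9],
    [24,28,5,0.9],
    [24,28,5,0.9],
    [24,28,5,0.9],
    [24,28,5,0.9],
    [24,28,5,0.9],
  ],
  fingers=70,
)

```text
clock: 0.98
tool_pos: [0.4452, -0.3616, 0.2768]
orientation: [180.0, 0.0, -153.3]
force: [0.8, -0.8, 0.5]
opening: 0.0699
```

Call:
jog_arm(
  commands=[
    [16,24,0,0.3],
    [15,23,0,0],
    [0,0,0,0],
    [0,0,0,0],
    [0,0,0,0],
    [0,0,0,0],
    [0,0,0,0],
    [0,0,0,0],
    [0,0,0,0],
    [0,0,0,0],
  ],
)

```text
clock: 1.82
tool_pos: [0.4752, -0.3167, 0.2765]
orientation: [180.0, -0.0, -153.1]
force: [0.1, -0.4, 0.1]
opening: 0.0699
```

```bash
python3 - <<'E'
from h import *
o,s=snap('wrist','w1'); print(o['clock'],o['tool_pos'],o['orientation'],o['force'])
E
```

```text
1.8167 [ 0.47520138 -0.31668799  0.27654331] [ 1.79998978e+02 -3.35566032e-04 -1.53110820e+02] [ 0.08740802 -0.44317645  0.05882297]
```

View pics/w1.png

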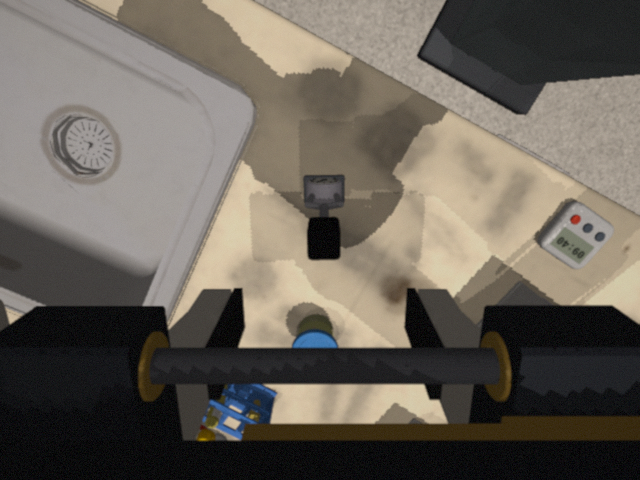

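```bash
python3 - <<'E'
from h import *
o,s=load('w1');im=s['image'][160:280,260:390,::-1]
cv2.imwrite('pics/w1c.png',cv2.resize(im,None,fx=5,fy=5,interpolation=cv2.INTER_CUBIC))
h=.011
Gt=[[a*h,b*h,zz] for zz in(.187,.153) for a in(-1,1) for b in(-1,1)]
Fo=[[a*.015,b*.022,.008] for a in(-1,1) for b in(-1,1)]
print(((proj('w1',body([.477,-.3158,np.radians(27.2)],Gt+Fo))-[260,160]+.5)*5-.5).round().tolist())
E
```

```text
[[229.0, 346.0], [401.0, 345.0], [232.0, 507.0], [400.0, 506.0], [239.0, 277.0], [392.0, 276.0], [242.0, 421.0], [391.0, 421.0], [214.0, 79.0], [422.0, 78.0], [217.0, 218.0], [421.0, 217.0]]
```

View pics/w1c.png

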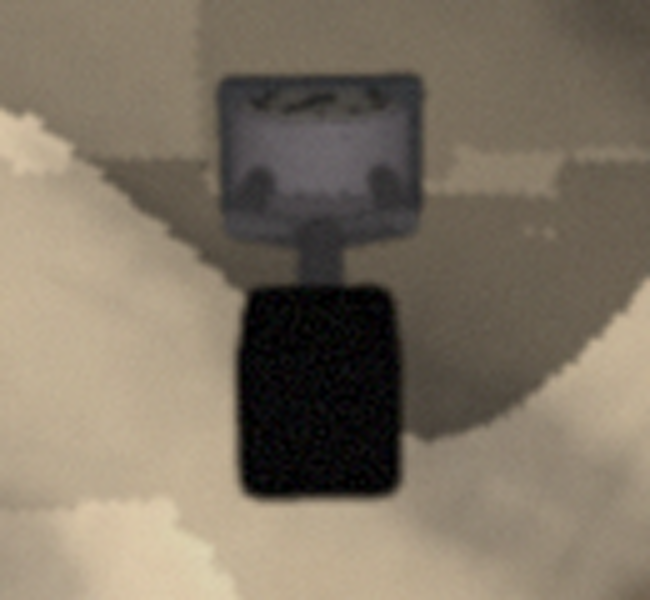

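Call:
jog_arm(
  commands=[
    [2,1,-15,0],
    [0,0,-20,0],
    [0,0,-20,0],
    [0,0,-20,0],
    [0,0,-20,0],
    [0,0,-15,0],
    [0,0,-10,0],
    [0,0,-5,0],
    [0,0,0,0],
    [0,0,0,0],
  ],
)

```text
clock: 2.7
tool_pos: [0.4778, -0.3155, 0.1521]
orientation: [-180.0, 0.0, -153.1]
force: [0.7, 0.5, 0.2]
opening: 0.07
```

Call:
jog_arm(
  commands=[
    [0,0,0,0],
    [0,0,0,0],
    [0,0,0,0],
    [0,0,0,0],
    [0,0,0,0],
    [0,0,0,0],
    [0,0,0,0],
    [0,0,0,0],
    [0,0,0,0],
    [0,0,0,0],
  ],
  fingers=0,
)

```text
clock: 3.53
tool_pos: [0.4775, -0.3153, 0.1516]
orientation: [-180.0, -0.0, -153.1]
force: [0.2, -1.1, 0.4]
opening: 0.0217
```

Call:
jog_arm(
  commands=[
    [0,0,10,0],
    [0,0,20,0],
    [0,0,25,0],
    [0,0,30,0],
    [0,0,30,-4],
    [5,15,30,-6],
    [10,25,30,-6],
    [14,33,30,-6],
    [14,35,23,-6],
    [13,35,0,-6],
  ],
)

```text
clock: 4.37
tool_pos: [0.5325, -0.1775, 0.3812]
orientation: [-180.0, 0.5, 172.6]
force: [1.3, 0.4, -0.7]
opening: 0.022
```

Call:
jog_arm(
  commands=[
    [0,0,0,-2.5],
    [0,0,0,0],
    [0,0,0,0],
    [0,0,0,0],
    [0,0,0,0],
    [0,0,0,0],
    [0,0,0,0],
    [0,0,0,0],
    [0,0,0,0],
    [0,0,0,0],
  ],
)

```text
clock: 5.2
tool_pos: [0.5311, -0.178, 0.375]
orientation: [180.0, -0.0, 170.4]
force: [0.3, -0.4, -1.2]
opening: 0.022
```

```bash
python3 - <<'E'
from h import *
o,s=snap('wrist','w2'); print(o['clock'],o['tool_pos'],o['orientation'],o['force'],o['joint_pos'].round(1),o['opening'])
print(proj('w2',body([.552,-.003,np.radians(-9.6)],[[.017,0,.133],[.032,0,.126],[.046,.03,.158],[-.036,-.03,.158]])))
E
```

```text
5.2 [ 0.5311108  -0.17800582  0.374995  ] [ 1.79999603e+02 -1.60259262e-03  1.70422720e+02] [ 0.33906874 -0.44706466 -1.22673612] [   1.5    6.2    0.8   -0.   -84.6 -101.1] 0.022042297913056806
[[498.56719322 201.39486312]
 [493.88112747 213.9823396 ]
 [535.93470273 236.48081464]
 [484.56294589 150.76209514]]
```

View pics/w2.png

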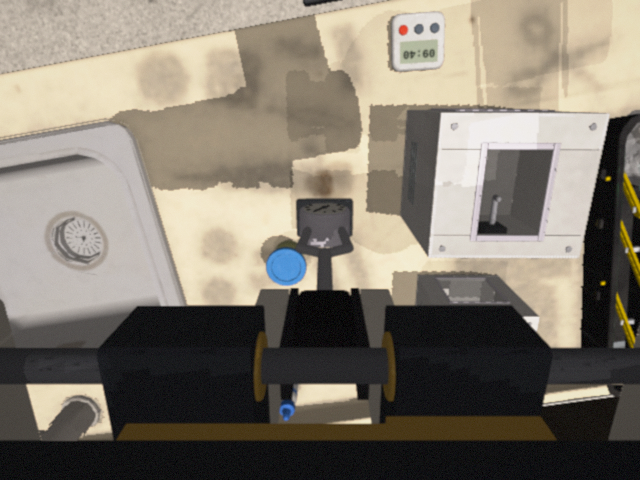

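Call:
jog_arm(
  commands=[
    [5,30,1,0],
    [5,30,1,0],
    [5,30,1,0],
    [5,30,1,0],
    [5,30,1,0],
    [5,30,0,0],
    [5,30,0,0],
    [5,30,0,0],
    [5,30,0,0],
    [5,30,0,0],
  ],
)

```text
clock: 6.08
tool_pos: [0.5812, 0.1238, 0.3802]
orientation: [180.0, 0.0, 170.5]
force: [0.7, 0.6, -1.4]
opening: 0.022
```

Call:
jog_arm(
  commands=[
    [0,0,0,0],
    [0,0,0,0],
    [0,0,0,0],
    [0,0,0,0],
    [0,0,0,0],
    [0,0,0,0],
    [0,0,0,0],
    [0,0,0,0],
    [0,0,0,0],
    [0,0,0,0],
  ],
)

```text
clock: 6.92
tool_pos: [0.5812, 0.122, 0.3801]
orientation: [180.0, 0.0, 170.4]
force: [0.0, 0.1, -1.0]
opening: 0.022
```

```bash
python3 - <<'E'
from h import *
o,s=snap('wrist','w3'); print(o['clock'],o['tool_pos'],o['orientation'],o['force'],o['joint_pos'].round(1),o['opening'])
q=proj('w3',body([.552,-.003,np.radians(-9.6)],[[.017,0,.133]]))[0];print(q)
a=load('w2')[1]['image'][100:270,420:620,::-1]
x0=int(q[0])-100
b=s['image'][100:270,max(0,x0):x0+200,::-1];print(x0)
cv2.imwrite('pics/w23.png',np.hstack([cv2.resize(i,(800*200//200//2*1,340*1),interpolation=cv2.INTER_CUBIC) for i in(a,b)]))
cv2.imwrite('pics/w2c.png',cv2.resize(a,None,fx=4,fy=3.5,interpolation=cv2.INTER_CUBIC)[:595])
cv2.imwrite('pics/w3c.png',cv2.resize(b,None,fx=4,fy=3.5,interpolation=cv2.INTER_CUBIC)[:595])
E
```

```text
6.9167 [0.58115755 0.1219764  0.38007055] [1.79997529e+02 4.21038351e-03 1.70419540e+02] [ 0.01898688  0.0583475  -0.96725026] [  30.7    9.5    5.3    0.   -85.8 -130.3] 0.02204232366658643
[198.54887464 200.59704497]
98
```

View pics/w2c.png

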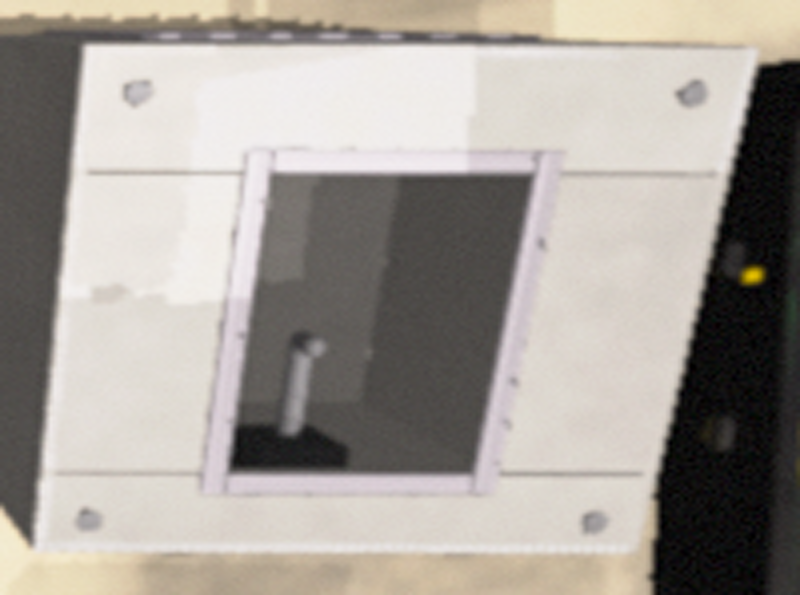

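View pics/w3c.png

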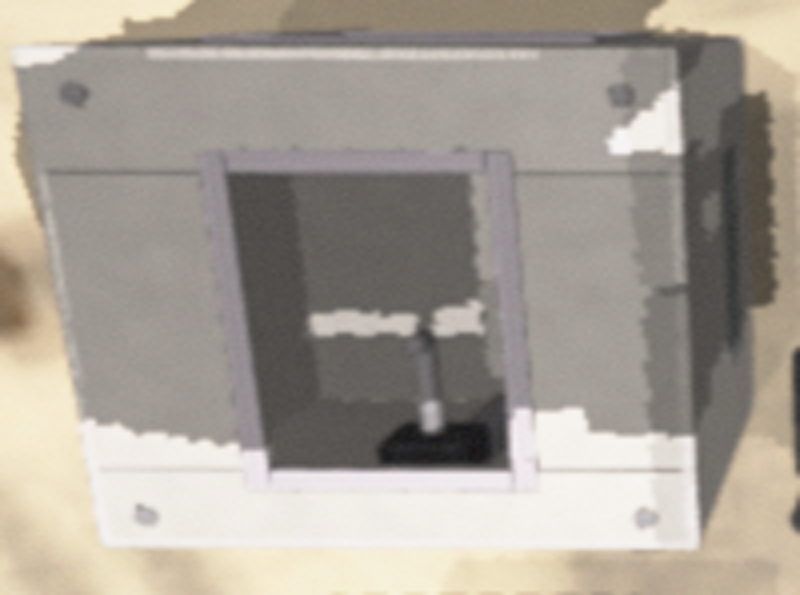

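View pics/w3.png

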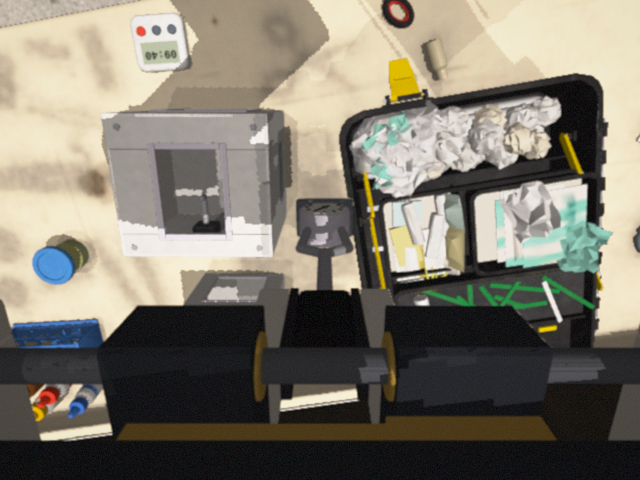

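```bash
python3 - <<'E'
from h import *
def cr(px,x0): return (np.array(px,float)+.5)/[4,3.5]-.5+[x0,100]
z=.158
C=[[-.068,-.075,z],[-.068,.075,z],[.07,.075,z],[.07,-.075,z]]
O=[[-.036,-.03,z],[-.036,.03,z],[.046,.03,z],[.046,-.03,z]]
c2=cr([(83,45),(757,47),(637,550),(35,548)],420); c3=cr([(13,47),(679,45),(699,548),(105,547)],98)
b2=cr([(292,434),(298,380)],420); b3=cr([(432,430),(428,375)],98)
for use in ([0],[1],[0,1]):
  def f(p):
    x=body(p[:3],C); r=[]
    if 0 in use: r+=[(proj('w2',x)-c2).ravel()]
    if 1 in use: r+=[(proj('w3',x)-c3).ravel()]
    return np.concatenate(r)
  R=least_squares(f,[.552,-.003,-.167]);print(R.x[:2],np.degrees(R.x[2]),R.fun.round(1))
p=R.x
for cam_,b in(('w2',b2),('w3',b3)):
  for h in(.11,.116,.122,.126,.13,.136):
    q=proj(cam_,body(p,[[.046,0,h],[.028,0,h],[.017,0,h+.007]])); 
    # col of bar axis at observed rows
    cols=np.interp(b[:,1],q[:2][::-1,1],q[:2][::-1,0])
    print(cam_,h,q.round(1).tolist(),'line resid',np.round(b[:,0]-(q[0,0]+(b[:,1]-q[0,1])*(q[1,0]-q[0,0])/(q[1,1]-q[0,1])),2))
print(b2,b3,cr([(316,347)],420),cr([(420,338)],98))
E
```

```text
[ 0.55039296 -0.00129616] -9.639990473202355 [-0.4 -0.8  0.9 -1.   0.3  1.1 -0.9  1.4]
[ 5.50815024e-01 -3.78070467e-04] -9.625938464174931 [-0.7 -0.6  0.1  0.2  0.9  0.3 -0.3  0.4]
[ 0.55066258 -0.00083592] -9.632927846753008 [ 0.2 -0.5  1.4 -0.8  0.8  1.2 -0.4  1.6 -1.2 -0.7 -0.4  0.1  0.4  0.3
 -0.8  0.3]
w2 0.11 [[488.3, 221.2], [490.4, 205.0], [494.4, 196.3]] line resid [4.67 4.14]
w2 0.116 [[490.4, 222.7], [492.6, 206.3], [496.7, 197.6]] line resid [2.31 1.76]
w2 0.122 [[492.6, 224.3], [494.9, 207.7], [499.1, 198.9]] line resid [-0.11 -0.69]
w2 0.126 [[494.2, 225.4], [496.4, 208.7], [500.7, 199.8]] line resid [-1.76 -2.37]
w2 0.13 [[495.7, 226.5], [498.0, 209.6], [502.3, 200.7]] line resid [-3.45 -4.08]
w2 0.136 [[498.0, 228.2], [500.4, 211.1], [504.9, 202.1]] line resid [-6.05 -6.7 ]
w3 0.11 [[208.8, 220.2], [207.4, 204.2], [204.7, 195.6]] line resid [-3.4  -2.99]
w3 0.116 [[207.3, 221.7], [205.8, 205.5], [203.0, 196.8]] line resid [-1.77 -1.34]
w3 0.122 [[205.8, 223.3], [204.3, 206.9], [201.4, 198.1]] line resid [-0.08  0.37]
w3 0.126 [[204.7, 224.3], [203.2, 207.8], [200.3, 199.0]] line resid [1.07 1.53]
w3 0.13 [[203.7, 225.4], [202.1, 208.7], [199.1, 199.9]] line resid [2.24 2.72]
w3 0.136 [[202.0, 227.1], [200.4, 210.2], [197.3, 201.2]] line resid [4.04 4.55]
[[492.625      223.64285714]
 [494.125      208.21428571]] [[205.625      222.5       ]
 [204.625      206.78571429]] [[498.625      198.78571429]] [[202.625      196.21428571]]
```

Call:
jog_arm(
  commands=[
    [-3,-10,0,0],
    [-6,-20,0,0],
    [-9,-25,0,0],
    [-9,-25,0,0],
    [-7,-20,0,0],
    [-4,-13,0,0],
    [-3,-8.4,0,0],
    [0,0,0,0],
    [0,0,0,0],
    [0,0,0,0],
  ],
)

```text
clock: 7.8
tool_pos: [0.5405, 0.0013, 0.3798]
orientation: [180.0, -0.0, 170.4]
force: [-0.6, 0.9, -2.7]
opening: 0.0215
```

```bash
python3 - <<'E'
from h import *
o,s=snap('top','t4'); print(o['clock'],o['tool_pos'],o['orientation'],o['force'])
cv2.imwrite('pics/t4c.png',cv2.resize(s['image'][150:310,200:400,::-1],None,fx=3.7,fy=3.7,interpolation=cv2.INTER_CUBIC))
o,s=snap('wrist','w4')
E
```

```text
7.8 [0.54045911 0.00130358 0.37978981] [ 1.79993722e+02 -1.23426881e-02  1.70448611e+02] [-0.60862966  0.89848369 -2.70724181]
```

View pics/w4.png

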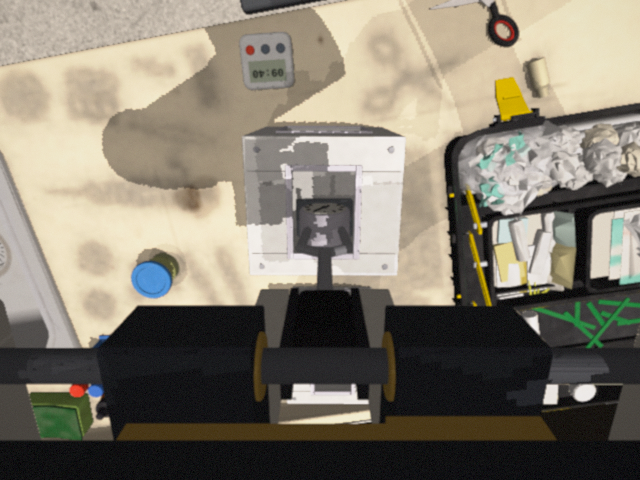

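View pics/t4c.png

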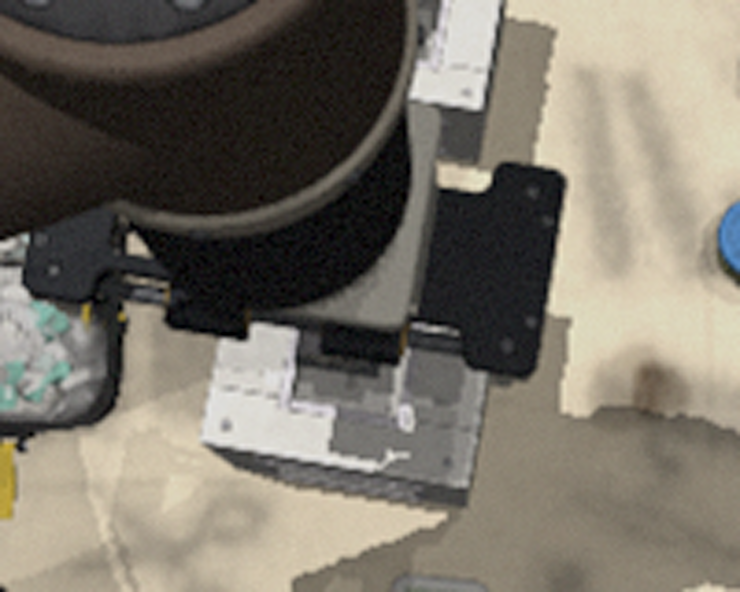

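Call:
jog_arm(
  commands=[
    [0,-0.6,-5,0],
    [0,0,-10,0],
    [0,0,-10,0],
    [0,0,-10,0],
    [0,0,-10,0],
    [0,0,-10,0],
    [0,0,-10,0],
    [0,0,-5,0],
    [0,0,0,0],
    [0,0,0,0],
  ],
)

```text
clock: 8.73
tool_pos: [0.5402, 0.0001, 0.3099]
orientation: [-180.0, -0.0, 170.4]
force: [-0.2, 0.8, -1.3]
opening: 0.0219
```

```bash
python3 - <<'E'
from h import *
o,s=snap('wrist','w5'); print(o['clock'],o['tool_pos'],o['orientation'],o['force'])
cv2.imwrite('pics/w5c.png',cv2.resize(s['image'][110:310,210:450,::-1],None,fx=3,fy=3,interpolation=cv2.INTER_CUBIC)[:595])
E
```

```text
8.7333 [5.40230216e-01 6.87471854e-05 3.09943206e-01] [-1.79980810e+02 -6.31841166e-03  1.70435042e+02] [-0.17953936  0.83485102 -1.31505174]
```

View pics/w5c.png

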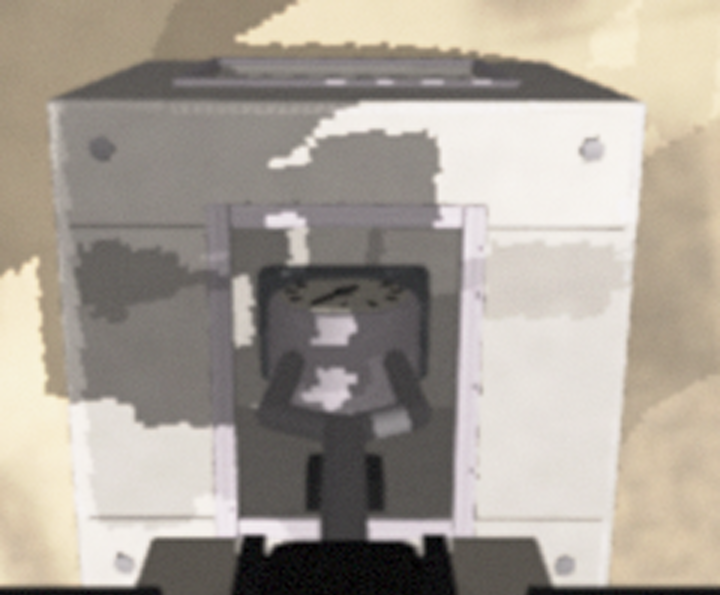

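Call:
jog_arm(
  commands=[
    [0,0,-8,0],
    [0,0.5,-12,0],
    [0,0,-12,0],
    [0,0,-12,0],
    [0,0,-12,0],
    [0,0,-12,0],
    [0,0,-12,0],
    [0,0,-9,0],
    [0,0,-5,0],
    [0,0,0,0],
  ],
)

```text
clock: 9.62
tool_pos: [0.5397, 0.0006, 0.2149]
orientation: [-180.0, -0.1, 170.4]
force: [-0.3, -0.2, -1.9]
opening: 0.0221
```

```bash
python3 - <<'E'
from h import *
o,s=snap('wrist','w6'); print(o['clock'],o['tool_pos'],o['orientation'],o['force'])
cv2.imwrite('pics/w6c.png',cv2.resize(s['image'][110:310,210:450,::-1],None,fx=3,fy=3,interpolation=cv2.INTER_CUBIC)[:595])
E
```

```text
9.6167 [0.5396803  0.00060729 0.21494302] [-1.79966456e+02 -8.38505393e-02  1.70430733e+02] [-0.27676653 -0.16675947 -1.9459774 ]
```

View pics/w6c.png

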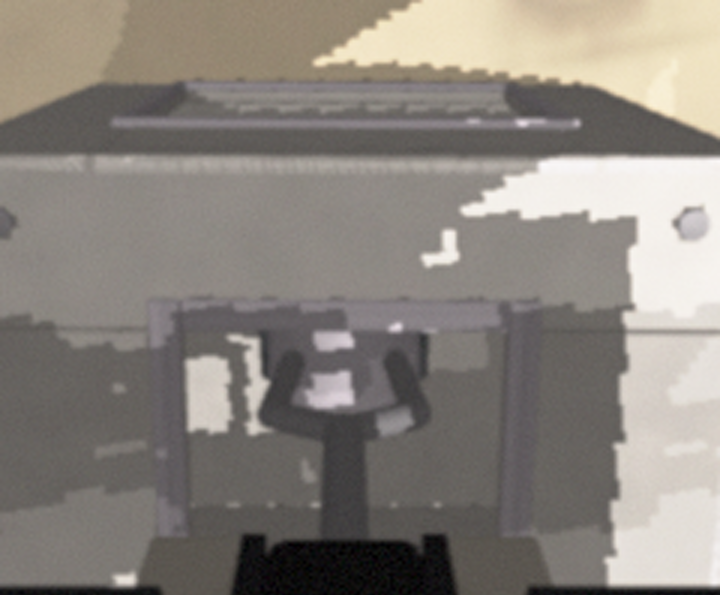

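Call:
jog_arm(
  commands=[
    [2,-0.3,0,0],
    [2,-0.3,0,0],
    [2,-0.3,0,0],
    [2,-0.3,0,0],
    [2,-0.4,0,0],
    [2,-0.4,0,0],
    [2,-0.4,0,0],
    [2,-0.4,0,0],
    [2,-0.3,0,0],
    [2,-0.3,0,0],
  ],
)

```text
clock: 10.5
tool_pos: [0.5604, -0.0028, 0.216]
orientation: [-180.0, -0.0, 170.4]
force: [0.2, 0.5, -1.2]
opening: 0.022
```

Call:
jog_arm(
  commands=[
    [3,-0.5,0,0],
    [3,-0.5,0,0],
    [3,-0.5,0,0],
    [3,-0.5,0,0],
    [3,-0.5,0,0],
    [3,-0.5,0,0],
    [3,-0.5,0,0],
    [2,-0.4,0,0],
    [0,0,0,0],
    [0,0,0,0],
  ],
)

```text
clock: 11.33
tool_pos: [0.5832, -0.0067, 0.2159]
orientation: [-180.0, -0.0, 170.4]
force: [-0.1, -0.2, -2.1]
opening: 0.0217
```

```bash
python3 - <<'E'
from h import *
o,s=snap('wrist','w7'); print(o['clock'],o['tool_pos'],o['orientation'],o['force'],o['moment'])
d=o['tool_pos'][:2]-[.551,-.0012];a=np.radians(-9.63);print(d@[np.cos(a),np.sin(a)],d@[-np.sin(a),np.cos(a)])
cv2.imwrite('pics/w7c.png',cv2.resize(s['image'][110:310,210:450,::-1],None,fx=3,fy=3,interpolation=cv2.INTER_CUBIC)[:595])
E
```

```text
11.3333 [ 0.5831817  -0.00668226  0.21588271] [-1.79993576e+02 -1.35121221e-02  1.70427595e+02] [-0.05688228 -0.17395817 -2.13284779] [-0.02418754 -0.03388162 -0.01606422]
0.0326453113881583 -2.149538282283315e-05
```

View pics/w7c.png

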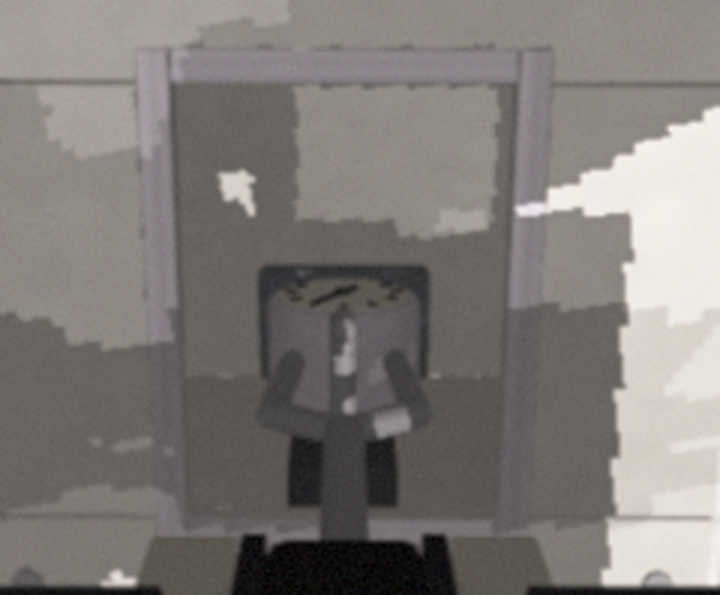

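Call:
jog_arm(
  commands=[
    [0,0,-2,0],
    [0,0,-3,0],
    [0,0,-3,0],
    [0,0,-3,0],
    [0,0,-2,0],
    [0,0,-1,0],
    [0,0,-1,0],
    [0,0,-1,0],
    [0,0,0,0],
    [0,0,0,0],
  ],
)

```text
clock: 12.22
tool_pos: [0.5832, -0.0066, 0.2001]
orientation: [-180.0, 0.0, 170.4]
force: [0.6, -1.3, -1.4]
opening: 0.0218
```

Call:
jog_arm(
  commands=[
    [0,0,-0.5,0],
    [0,0,-0.5,0],
    [0,0,-0.5,0],
    [0,0,-0.5,0],
    [0,0,-0.5,0],
    [0,0,-0.5,0],
    [0,0,-0.5,0],
    [0,0,-0.5,0],
    [0,0,0,0],
    [0,0,0,0],
  ],
)

```text
clock: 13.05
tool_pos: [0.5831, -0.0066, 0.196]
orientation: [-180.0, -0.0, 170.4]
force: [-0.1, -0.0, -1.8]
opening: 0.022
```

Call:
jog_arm(
  commands=[
    [0,0,-0.4,0],
    [0,0,-0.4,0],
    [0,0,-0.4,0],
    [0,0,-0.4,0],
    [0,0,-0.4,0],
    [0,0,0,0],
    [0,0,0,0],
    [0,0,0,0],
    [0,0,0,0],
    [0,0,0,0],
  ],
)

```text
clock: 13.88
tool_pos: [0.5832, -0.0067, 0.1941]
orientation: [-180.0, 0.0, 170.4]
force: [0.6, -0.4, -0.1]
opening: 0.022
```

Call:
jog_arm(
  commands=[
    [0,0,-0.4,0],
    [0,0,-0.4,0],
    [0,0,-0.4,0],
    [0,0,-0.4,0],
    [0,0,-0.4,0],
    [0,0,0,0],
    [0,0,0,0],
    [0,0,0,0],
    [0,0,0,0],
    [0,0,0,0],
  ],
)

```text
clock: 14.72
tool_pos: [0.5832, -0.0066, 0.192]
orientation: [180.0, 0.0, 170.4]
force: [-0.5, 0.5, 3.2]
opening: 0.0218
```

Call:
jog_arm(
  commands=[
    [0,0,-0.7,0],
    [0,0,-0.8,0],
    [0,0,-0.8,0],
    [0,0,-0.8,0],
    [0,0,-0.8,0],
    [0,0,-0.8,0],
    [0,0,-0.8,0],
    [0,0,-0.5,0],
    [0,0,0,0],
    [0,0,0,0],
  ],
)

```text
clock: 15.55
tool_pos: [0.5832, -0.0066, 0.1859]
orientation: [180.0, -0.0, 170.4]
force: [0.0, -0.4, 1.2]
opening: 0.022
```

Call:
jog_arm(
  commands=[
    [0,0,-0.5,0],
    [0,0,-0.5,0],
    [0,0,-0.5,0],
    [0,0,-0.5,0],
    [0,0,-0.5,0],
    [0,0,0,0],
    [0,0,0,0],
    [0,0,0,0],
    [0,0,0,0],
    [0,0,0,0],
  ],
)

```text
clock: 16.38
tool_pos: [0.5832, -0.0066, 0.1835]
orientation: [180.0, -0.0, 170.4]
force: [1.4, -0.2, 2.1]
opening: 0.0216
```

Call:
jog_arm(
  commands=[
    [0,0,-0.5,0],
    [0,0,-0.5,0],
    [0,0,-0.3,0],
    [0,0,0,0],
    [0,0,0,0],
    [0,0,0,0],
    [0,0,0,0],
    [0,0,0,0],
    [0,0,0,0],
    [0,0,0,0],
  ],
)

```text
clock: 17.22
tool_pos: [0.5831, -0.0066, 0.1822]
orientation: [-180.0, -0.0, 170.4]
force: [-0.1, 0.4, 2.0]
opening: 0.0216
```

Call:
jog_arm(
  commands=[
    [0,0,0,0],
    [0,0,0,0],
    [0,0,0,0],
    [0,0,0,0],
    [0,0,0,0],
    [0,0,-0.3,0],
    [0,0,-0.3,0],
    [0,0,-0.4,0],
    [0,0,0,0],
    [0,0,0,0],
  ],
)

```text
clock: 18.05
tool_pos: [0.5832, -0.0066, 0.1812]
orientation: [180.0, 0.0, 170.4]
force: [0.2, -0.2, 2.8]
opening: 0.0218
```

Call:
jog_arm(
  commands=[
    [0,0,-0.3,0],
    [0,0,-0.3,0],
    [0,0,-0.4,0],
    [0,0,0,0],
    [0,0,0,0],
    [0,0,0,0],
    [0,0,0,0],
    [0,0,0,0],
    [0,0,0,0],
    [0,0,0,0],
  ],
)

```text
clock: 18.88
tool_pos: [0.5832, -0.0066, 0.1802]
orientation: [180.0, -0.0, 170.4]
force: [0.0, -0.2, 2.5]
opening: 0.0221
```

Call:
jog_arm(
  commands=[
    [0,0,-0.3,0],
    [0,0,-0.3,0],
    [0,0,-0.2,0],
    [0,0,0,0],
    [0,0,0,0],
    [0,0,0,0],
    [0,0,0,0],
    [0,0,0,0],
    [0,0,0,0],
    [0,0,0,0],
  ],
)

```text
clock: 19.72
tool_pos: [0.5832, -0.0066, 0.1794]
orientation: [180.0, 0.0, 170.4]
force: [-0.1, -0.7, 2.9]
opening: 0.022
```

Call:
jog_arm(
  commands=[
    [0,0,-0.3,0],
    [0,0,-0.3,0],
    [0,0,-0.2,0],
    [0,0,0,0],
    [0,0,0,0],
    [0,0,0,0],
    [0,0,0,0],
    [0,0,0,0],
    [0,0,0,0],
    [0,0,0,0],
  ],
)

```text
clock: 20.55
tool_pos: [0.5832, -0.0066, 0.1786]
orientation: [-180.0, 0.0, 170.4]
force: [-1.0, -0.3, 2.7]
opening: 0.0218
```

Call:
jog_arm(
  commands=[
    [0,0,-0.3,0],
    [0,0,-0.3,0],
    [0,0,-0.2,0],
    [0,0,0,0],
    [0,0,0,0],
    [0,0,0,0],
    [0,0,0,0],
    [0,0,0,0],
    [0,0,0,0],
    [0,0,0,0],
  ],
)

```text
clock: 21.38
tool_pos: [0.5832, -0.0066, 0.1778]
orientation: [180.0, -0.0, 170.4]
force: [1.2, 0.2, 2.2]
opening: 0.0221
```

Call:
jog_arm(
  commands=[
    [0,0,-0.3,0],
    [0,0,-0.3,0],
    [0,0,-0.2,0],
    [0,0,0,0],
    [0,0,0,0],
    [0,0,0,0],
    [0,0,0,0],
    [0,0,0,0],
    [0,0,0,0],
    [0,0,0,0],
  ],
)

```text
clock: 22.22
tool_pos: [0.5833, -0.0066, 0.1775]
orientation: [180.0, 0.0, 170.4]
force: [-0.9, -0.1, 5.6]
opening: 0.0215
```

Call:
jog_arm(
  commands=[
    [0,0,-0.3,0],
    [0,0,-0.3,0],
    [0,0,0,0],
    [0,0,0,0],
    [0,0,0,0],
    [0,0,0,0],
    [0,0,0,0],
    [0,0,0,0],
    [0,0,0,0],
    [0,0,0,0],
  ],
)

```text
clock: 23.05
tool_pos: [0.5834, -0.0067, 0.1773]
orientation: [-180.0, 0.0, 170.5]
force: [-2.5, -0.5, 8.4]
opening: 0.0215
```

Call:
jog_arm(
  commands=[
    [0,0,-0.3,0],
    [0,0,-0.2,0],
    [0,0,0,0],
    [0,0,0,0],
    [0,0,0,0],
    [0,0,0,0],
    [0,0,0,0],
    [0,0,0,0],
    [0,0,0,0],
    [0,0,0,0],
  ],
)

```text
clock: 23.88
tool_pos: [0.5834, -0.0067, 0.1772]
orientation: [-180.0, 0.1, 170.5]
force: [-3.9, 0.3, 11.3]
opening: 0.022
```

Call:
jog_arm(
  commands=[
    [0,0,0.3,0],
    [0,0,0.3,0],
    [0,0,0.3,0],
    [0,0,0.3,0],
    [0,0,0.3,0],
    [0,0,0.2,0],
    [0,0,0,0],
    [0,0,0,0],
    [0,0,0,0],
    [0,0,0,0],
  ],
)

```text
clock: 24.72
tool_pos: [0.5832, -0.0066, 0.1775]
orientation: [-180.0, -0.0, 170.4]
force: [-0.2, -0.5, 1.8]
opening: 0.022
```

Call:
jog_arm(
  commands=[
    [0,0,0.3,0],
    [0,0,0,0],
    [0,0,0,0],
    [0,0,0,0],
    [0,0,0,0],
    [0,0,0,0],
    [0,0,0,0],
    [0,0,0,0],
    [0,0,0,0],
    [0,0,0,0],
  ],
)

```text
clock: 25.55
tool_pos: [0.583, -0.0066, 0.1778]
orientation: [-180.0, -0.0, 170.4]
force: [0.8, -0.5, -0.9]
opening: 0.0215
```

Call:
jog_arm(
  commands=[
    [0,0,0,0],
    [0,0,0,0],
    [0,0,0,0],
    [0,0,0,0],
    [0,0,0,0],
    [0,0,0,0],
    [0,0,0,0],
    [0,0,0,0],
    [0,0,0,0],
    [0,0,0,0],
  ],
  fingers=27,
)

```text
clock: 26.38
tool_pos: [0.5832, -0.0066, 0.1779]
orientation: [180.0, 0.0, 170.4]
force: [-0.5, 0.4, -0.4]
opening: 0.0268
```

Call:
jog_arm(
  commands=[
    [0,0,0,0],
    [0,0,0,0],
    [0,0,0,0],
    [0,0,0,0],
    [0,0,0,0],
    [0,0,0,0],
    [0,0,0,0],
    [0,0,0,0],
    [0,0,0,0],
    [0,0,0,0],
  ],
  fingers=60,
)

```text
clock: 27.22
tool_pos: [0.5832, -0.0066, 0.1779]
orientation: [-180.0, 0.0, 170.4]
force: [-0.1, 0.4, -0.9]
opening: 0.0598
```

```bash
python3 - <<'E'
from h import *
o,s=snap('wrist','w8'); print(o['clock'],o['tool_pos'],o['orientation'],o['force'],o['opening'])
E
```

```text
27.2167 [ 0.5831661  -0.00663175  0.17790708] [-1.79997716e+02  3.10944061e-04  1.70439283e+02] [-0.13227008  0.41993079 -0.85197591] 0.05983632558240069
```

View pics/w8.png

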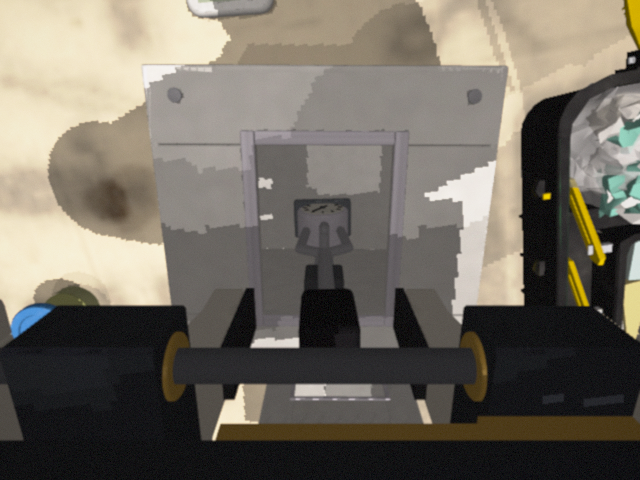

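Call:
jog_arm(
  commands=[
    [0,0,3,0],
    [0,0,6,0],
    [0,0,10,0],
    [0,0,10,0],
    [0,0,15,0],
    [0,0,15,0],
    [0,0,20,0],
    [0,0,20,0],
    [0,0,20,0],
    [0,0,10,0],
  ],
)

```text
clock: 28.1
tool_pos: [0.5841, -0.0067, 0.311]
orientation: [179.9, 0.3, 170.4]
force: [0.7, -0.3, 0.5]
opening: 0.0599
```

Call:
jog_arm(
  commands=[
    [0,-20,5,0],
    [0,-30,0,0],
    [0,-30,0,0],
    [0,-30,0,0],
    [0,-30,0,0],
    [0,-15,0,0],
    [0,0,0,0],
    [0,0,0,0],
    [0,0,0,0],
    [0,0,0,0],
  ],
)

```text
clock: 28.93
tool_pos: [0.5832, -0.1608, 0.3121]
orientation: [180.0, 0.0, 170.5]
force: [1.7, -0.3, -0.1]
opening: 0.0601
```

```bash
python3 - <<'E'
from h import *
o,s=snap('wrist','w9'); print(o['clock'],o['tool_pos'],o['force'],o['opening'])
o,s2=snap('side','s9'); o,s3=snap('top','t9')
a=cv2.resize(s2['image'][170:300,250:380,::-1],(400,400),interpolation=cv2.INTER_CUBIC)
b=cv2.resize(s3['image'][190:300,240:350,::-1],(400,400),interpolation=cv2.INTER_CUBIC)
cv2.imwrite('pics/st9.png',np.hstack([a,b]))
E
```

```text
28.9333 [ 0.58322    -0.16080962  0.31207788] [ 1.70830104 -0.3325551  -0.13187366] 0.060081035014164307
```

View pics/w9.png

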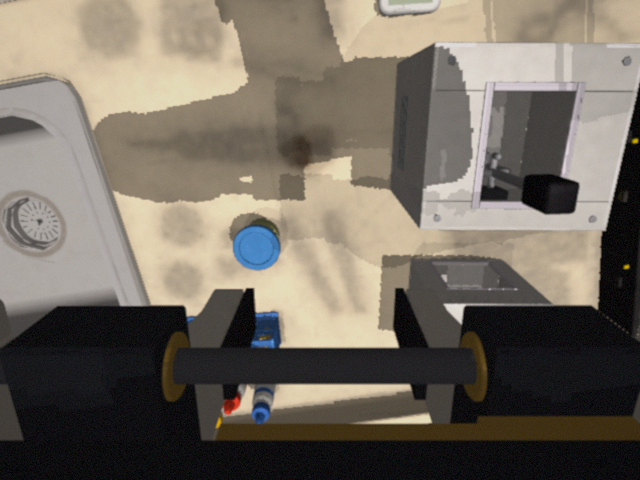

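View pics/st9.png

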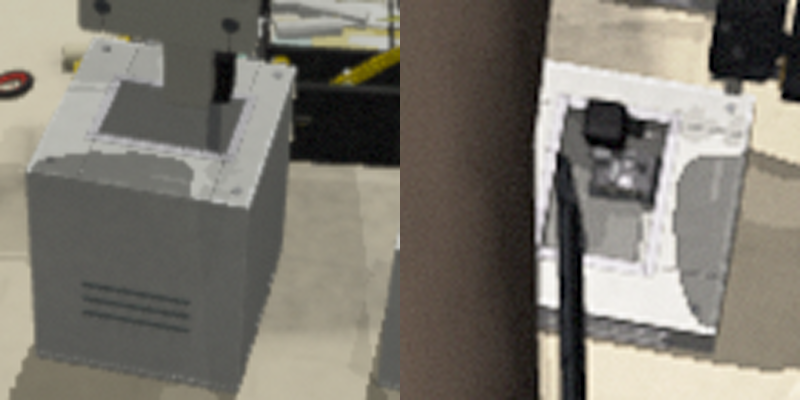

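```bash
python3 - <<'E'
from h import *
p=[.5832,-.0066,np.radians(-9.6)]
u=.026;h=.011
pts=[[a*h,b*h,u+.187] for a in(-1,1) for b in(-1,1)]+[[a*h,b*h,u+.153] for a in(-1,1) for b in(-1,1)]+[[a*.015,b*.022,u+.008] for a in(-1,1) for b in(-1,1)]
for f,(x0,y0,k,n) in {'t9':(240,190,7,'tz'),'w9':(470,60,5,'wz')}.items():
    o,s=load(f); w=110 if f=='t9' else 130
    im=cv2.resize(s['image'][y0:y0+(85 if f=='t9' else 119),x0+(20 if f=='t9' else 0):x0+w,::-1],None,fx=k,fy=k,interpolation=cv2.INTER_CUBIC).copy()
    if f=='t9': x0+=20
    q=(proj(f,body(p,pts))-[x0,y0]+.5)*k
    for i,(x,y) in enumerate(q): cv2.circle(im,(int(x),int(y)),3,[(0,0,255),(0,255,0),(255,255,0)][i//4],-1)
    cv2.imwrite('pics/%s.png'%n,im)
E
```

```text
(no output)
```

View pics/tz.png

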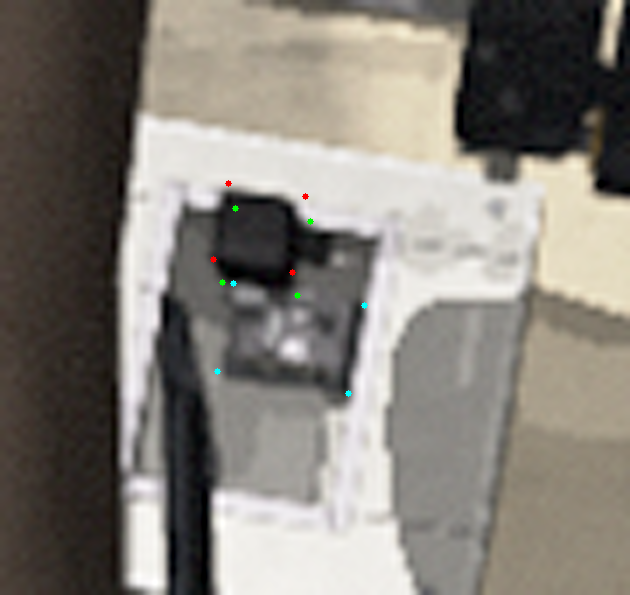

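View pics/wz.png

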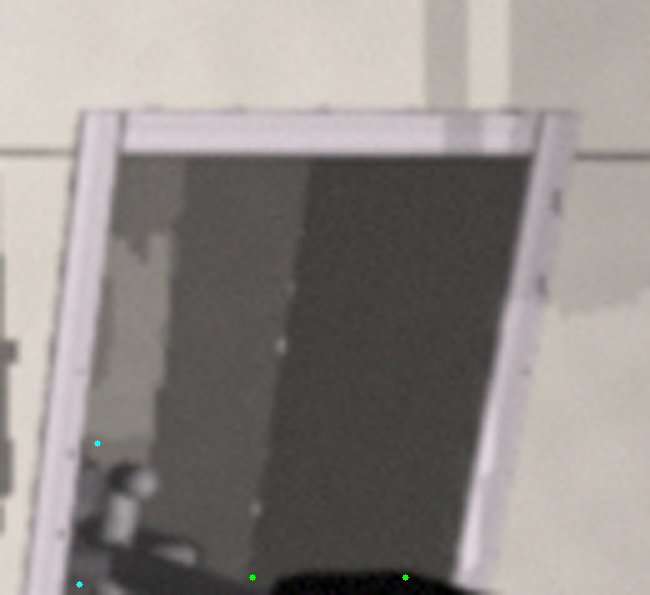

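Call:
jog_arm(
  commands=[
    [0,0,0,0],
    [0,0,0,0],
    [0,0,0,0],
    [0,0,0,0],
    [0,0,0,0],
    [0,0,0,0],
    [0,0,0,0],
    [0,0,0,0],
    [0,0,0,0],
    [0,0,0,0],
  ],
)

```text
clock: 29.92
tool_pos: [0.5832, -0.1616, 0.3119]
orientation: [180.0, 0.0, 170.4]
force: [0.0, 0.5, -0.5]
opening: 0.0596
```

```bash
python3 - <<'E'
from h import *
a=load('t9')[1]['image'].astype(int)
o,s=snap('top','t10'); b=s['image'].astype(int)
print(o['clock'],abs(a-b)[205:265,262:320].mean(),abs(a-b)[205:265,262:320].max(), abs(a-b)[300:400,380:460].mean())
o,s=snap('side','s10')
print(close_job())
E
```

```text
29.9167 8.361973180076628 181 1.9629166666666666
the job is handed in; nothing more can be done
None
```

View pics/s10.png

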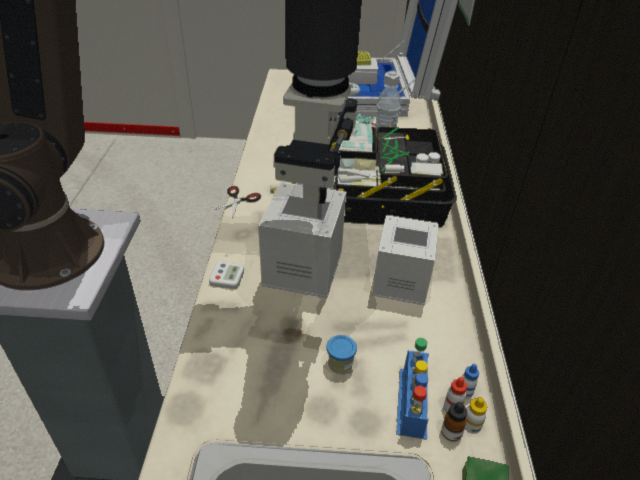

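```bash
python3 - <<'E'
from h import *
A=[cv2.resize(load(f)[1]['image'][195:275,255:335,::-1],(400,400),interpolation=cv2.INTER_CUBIC) for f in('t9','t10')]
cv2.imwrite('pics/cmp.png',np.hstack(A))
E
```

```text
(no output)
```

View pics/cmp.png

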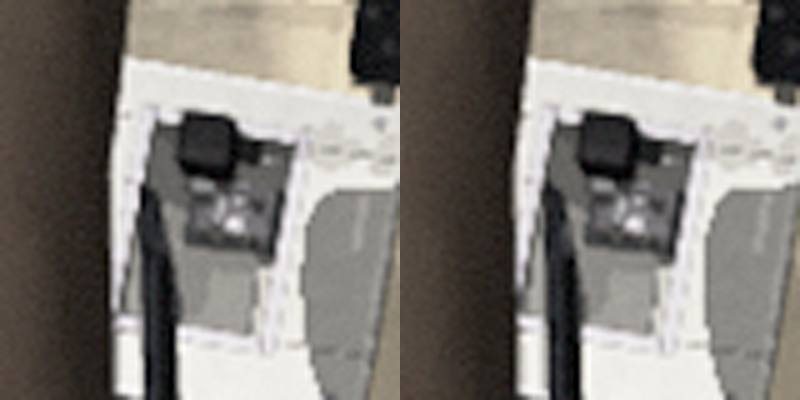

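The job is handed in, at about 30 s of the 51 s allowed. The gauge hangs by its loop on the cabinet hook, with the gripper well clear of it.

- **Pick-up and entry:** I took the gauge by its grip and lowered it through the roof opening. The forces read between moves showed no sign of contact with the cabinet, and the wrist pictures showed it clear.
- **Finding the hook:** I measured the bar's height from two wrist pictures as about 121.5 mm. First contact by feel put it at about 120 mm, which agrees within the measuring error.
- **Pressing down:** The hook slid about 16.5 mm at roughly 5 N, then stopped. Pressing a little further moved the tool only 0.1–0.2 mm while the force climbed to about 13 N, so it was at the lower stop. That 13 N is the largest load I read, and the limit is 24 N. I read forces only between moves, so I did not see a continuous peak.
- **Release:** I took the load off before opening the fingers and then lifted away.

**Last checks:**
- The loop is behind the hook's lip, and the top camera shows the gauge upright to within about 2 mm.
- My automatic comparison of two top pictures taken 1 s apart came out above noise. Side by side, the gauge looks the same in both, so I put the difference down to the arm still settling at the edge of the picture. I looked at that comparison only after handing in.
- The timer, scissors and sample cup look to be where they started in the side picture.

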